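# Pump up the vacuum hold-down of the inspection stand

### The job

The circuit board on the black disc must be held down before it is inspected: press the yellow plunger of the stand's hand pump down with the fingertips, nearly to its bottom, and let it come back up, again and again, until the green indicator pin beside it stands fully out with its orange band showing, then leave the plunger up. Only push the plunger, grasp nothing; do not touch the pin itself or press the red vent button, and do not move or lift the board or any of the loose things around.

Things in the scene. Friction and masses are not known exactly. Their poses are not given: they have to be found in the camera images.
- stand: hold-down stand bolted to the table: grey base 130 (x) x 360 (y) x 18 mm, from y = -80 to +280 mm. Origin on the table under the pump's axis; z up; yaw within 0.4 rad. Pump: aluminium cylinder 55 mm across at (0, 0), top 85 mm high, yellow plunger on it. Black disc at (0, 185), 170 mm across, top 50 mm high. Black boss with the pin at (42, -46), 30 mm across, 48 mm high. Red button at (-42, -46)
- plunger_top (a point): centre of the top face of the yellow plunger cap (44 mm across, 14 mm thick); moves with the plunger; 124 mm above the table when the plunger is up, 102 mm when it is fully down
- plunger (a joint): how far the plunger is pressed down, m: 0 up, 0.022 at its hard bottom stop. A spring returns it. It takes 3 N at the top to 9 N at the bottom, 11 to 18 N once the pin is out. Each stroke at least 20 mm down and back to within 1 mm of the top moves the indicator on by an equal step (shorter ones move it less or not at all); 5 or 6 full strokes are needed, further ones do no harm
- pin (a joint): how far the green indicator pin has come out, m: 0 sunk (top 2 mm above its boss), 0 to 0.0035 at the start, 0.016 fully out; 0.0145 and more counts as fully out (the 4 mm orange band at its foot then shows above the boss). A full stroke raises it by about 2.8 mm; it stays where it is between strokes
- pin_top (a point): centre of the top face of the green indicator pin (16 mm across, upright); 50 mm above the table when sunk, 66 mm when fully out
- vent (a joint): how far the red vent button is pressed, m: 0 at rest, 0.005 fully in; to be left alone
- vent_top (a point): centre of the top of the red vent button (20 mm across); about 39 mm above the table
- board: blue circuit board 100 x 70 x 3 mm with chips (12 mm at its tallest connector), lying on the black disc; origin at the centre of its underside
- loupe: small black magnifier, a turned cylinder 36 mm across and 34 mm tall, standing on the stand's base about 65 mm from the plunger's axis, on the robot's side; origin at the centre of its underside
- spare_board: green circuit board 85 x 60 x 3 mm lying on the table; origin at the centre of its underside
- bottle: closed bottle with a blue cap, 56 mm across, 150 mm tall, standing on the table; origin at the centre of its underside
- jar: amber jar with a black cap, 56 mm across, 60 mm tall, standing on the table; origin at the centre of its underside
- screwdriver: red screwdriver lying on the table at the robot's left; origin at the middle of its underside
- parts_tray: blue divided parts tray 100 x 160 x 30 mm on the table at the robot's right; origin at the centre of its underside
- pinbody: the green indicator pin itself, upright, 16 mm across; origin on its axis, 2 mm below its top face; z up
Not all that is in view belongs to the job. Several things have the shape of the board; the one meant has the colours described above.

How it is judged:
By the outcome, as a careful person would: the job done as asked, in the order asked, and still so for the second after the job is handed in, with the robot touching nothing.
It also fails if it takes over 48 s, if anything falls off the work surface, if the arm or the gripper's body presses on something with over 40 N, if the wrist force passes 120 N, or if a joint passes its speed limit or range.

### The arm

A 6-joint arm with a two-finger parallel gripper is mounted at the origin on the work surface. World frame = base frame: x ahead of the robot, y to its left, z up, the work surface at z = 0. Lengths are in m, angles in degrees, forces in N, time in s.
With the tool pointing down it reaches from about 0.35 to 0.775 m from the base axis. Payload 5.5 kg.
Tool frame: the origin (TCP) lies at the very end of the fingers, on their centre line; the grasp point (between the pads) lies 19 mm behind it (r.grip_point_offset is the z of the grasp point in the tool frame, in m); z points along the fingers, y is the line along which they close (so a half turn about z gives the same grasp; the last joint's range is limited). The gripper opens to 85 mm and grips with 20 to 120 N. Pads are 22 mm wide; open, the fingers measure 114 mm over their backs; the gripper's body (76 mm by 85 mm) begins 54 mm behind the grasp point. The pads swing forward as they close: fully open they stand 13 mm farther back than shut.
Start: joints at [58.293, 17.945, 2.641, 74.691, 0, 82.002], TCP at [0.231, 0.527, 0.231] pointing down, gripper open.
Joint ranges: [-158.12, 158.12], [-49.38, 96.58], [-58.88, 72.47], [-126.05, 133.96], [-84.25, 85.87], [-180, 180]. Speed limits (degrees/s): [147.25, 147.25, 180, 180, 180, 180].

### API

Orientations are given as a 3x3 rotation matrix whose columns are the frame's x, y, z axes.
In Python, from workcell import r, kinematics, telemetry, get_image gives the robot as it stands. Calls block until the motion is done:
- r.goto(position, orientation): joint-space move of the TCP to a pose.
- r.servo_line(position, feed=0.15, rot=None, guard=None): straight line of the TCP; rot=None keeps the orientation; feed is the mean speed in m/s. With guard (N) it stops when the force on the tool has changed by that much, and returns True; else False.
- r.movej(angles): joint-space move.
- r.release() and r.grasp(grasp_force=None): open the fingers fully, or close them until they stop; grasp_force is the grip in N (None keeps the last).
- r.hold(seconds).
- kinematics.inverse_kinematics(position, orientation): joint angles nearest the present ones, or None.
- telemetry.get_obs(): the state.
- get_image(name): name is "side" or "top"; returns a dict with "color" (480x640x3 uint8, red, green, blue), "fov_y" (degrees; the focal length in pixels is half the picture's height over the tangent of half this angle, whatever the lens; pixels are square), "cx", "cy" (the principal point, pixels), "view" (4x4, takes a point from world to camera coordinates). Camera axes: x right, y down, z forward; pixel columns grow to the right and rows downward; lengths in m; the calibration is good to about 2 mm. A picture is of the moment at which its call begins. There is no depth.
A pose or a line that the arm cannot do raises r.IKError and nothing moves.
- r.sign_off(): hands the job in; it is judged then, once.
The state is a dict: "t": time; "qpos": joint angles; "joint_vel": joint speeds; "tau": joint torques, N m; "tool_pos": TCP position; "eef_rot": TCP orientation; "contact_force": force on the tool from outside, world axes, zero at the start; "torque": the same for the moment, N m; "opening": finger opening in m; "grip_force": force on a finger pad.
Only numpy, scipy, OpenCV 4.12 (cv2) and the standard library are available. Lean on these libraries where they do the work, as an engineer would, in place of code of your own. Each camera call takes 0.05 s, during which the arm holds its last target. There are 200 camera calls.

## Working session

There is one attempt and no reset: what is moved stays moved. The work goes in short steps, each a Python script; the robot and the scene stay as the last script left them, time stands still between calls to the robot, and variables do not carry over. Pictures are saved under pics/ and viewed, at most 10 in all, crops included, and the job is handed in when it is done.

```bash
mkdir -p pics; python3 - <<'E'
from workcell import r,telemetry,get_image
import cv2,numpy as np
for n in("side","top"):
    g=get_image(n); cv2.imwrite(f"pics/{n}0.png",g["color"][...,::-1]); print(n,g["fov_y"],g["cx"],g["cy"],np.round(g["view"],3).tolist())
print(telemetry.get_obs()["t"],telemetry.get_obs()["contact_force"])
E
```

```text
side 52.366285077148234 316.70578534541494 233.58910261894496 [[0.89, -0.455, 0.017, -0.503], [-0.294, -0.603, -0.742, 0.233], [0.348, 0.655, -0.67, 1.135], [0.0, 0.0, 0.0, 1.0]]
top 45.438697232661646 330.63540888899513 245.04310442845264 [[-0.006, -1.0, -0.0, -0.026], [-0.994, 0.006, -0.109, 0.567], [0.109, -0.0, -0.994, 1.604], [0.0, 0.0, 0.0, 1.0]]
0.1 [-0.41838142 -0.0475819  -0.28271473]
```

View pics/side0.png

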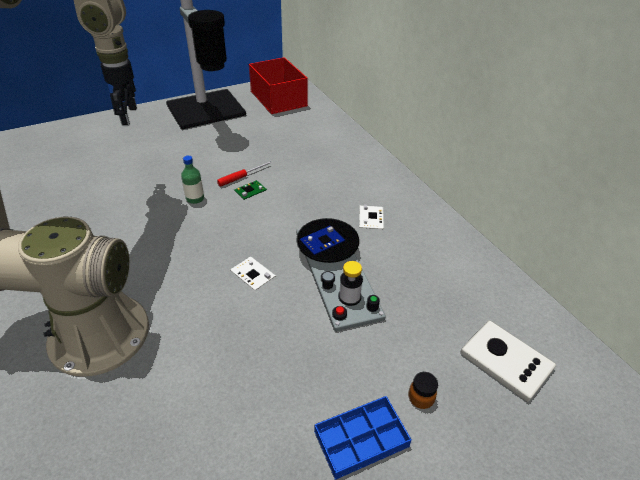

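View pics/top0.png

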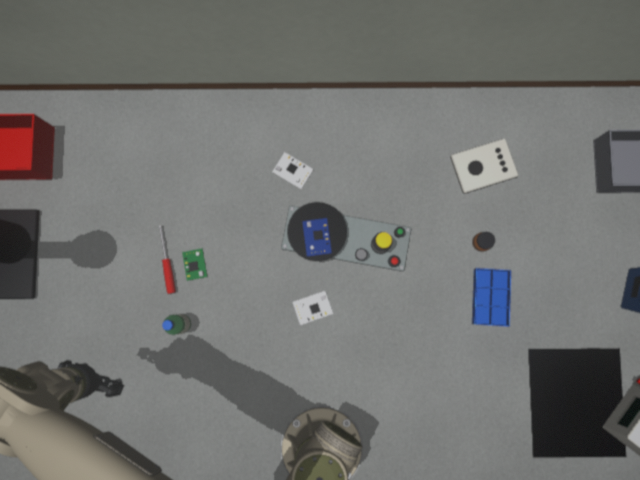

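The side view shows the plunger at (352,268), pin at (374,299), vent at (340,312) and loupe at (328,280). In the top view they are at (384,240), (400,231), (395,261) and (362,254), with the disc at (318,231). Next I'll measure them with colour masks and rays.

```bash
cat >h.py <<'E'
from workcell import r,kinematics,telemetry,get_image
import cv2,numpy as np
WIN={"side":(300,230,400,330),"top":(340,210,420,275)}
HSV={"yellow":((22,150,120),(33,255,255)),"green":((50,120,50),(80,255,255)),"red":((0,150,80),(6,255,255))}
def blob(g,n,c):
    x0,y0,x1,y1=WIN[n]; m=cv2.inRange(cv2.cvtColor(np.ascontiguousarray(g["color"][y0:y1,x0:x1]),cv2.COLOR_RGB2HSV),*HSV[c])
    k,_,s,ce=cv2.connectedComponentsWithStats(m); i=1+s[1:,4].argmax(); return ce[i]+[x0,y0],s[i]
def P(g):
    f=240/np.tan(np.radians(g["fov_y"]/2)); return np.array([[f,0,g["cx"]],[0,f,g["cy"]],[0,0,1]])@g["view"][:3]
def plane(g,uv,z):
    M=P(g); H=np.c_[M[:,0],M[:,1],M[:,2]*z+M[:,3]]; p=np.linalg.solve(H,[*uv,1]); return p[:2]/p[2]
E
python3 - <<'E'
from h import *
G={n:get_image(n) for n in WIN}
for c,z in(("yellow",.124),("green",.052),("red",.039)):
    b={n:blob(G[n],n,c) for n in G}
    X=cv2.triangulatePoints(P(G["side"]),P(G["top"]),*[b[n][0].reshape(2,1).astype(float) for n in("side","top")])
    print(c,"tri",(X[:3]/X[3]).ravel().round(4),*[(n,b[n][0].round(1),b[n][1],plane(G[n],b[n][0],z).round(4)) for n in b])
E
```

```text
yellow tri [ 0.5694 -0.171   0.1183] ('side', array([352. , 268.3]), array([ 43,  31,  19,  16, 232], dtype=int32), array([ 0.5649, -0.1752])) ('top', array([383.3, 240. ]), array([ 36,  23,  16,  15, 194], dtype=int32), array([ 0.5696, -0.1709]))
green tri [ 0.6025 -0.2243  0.0493] ('side', array([373.1, 298.4]), array([70, 66,  7,  6, 36], dtype=int32), array([ 0.5992, -0.2255])) ('top', array([399.8, 231. ]), array([58, 19,  5,  5, 19], dtype=int32), array([ 0.6034, -0.2246]))
red tri [ 0.52   -0.2087  0.0342] ('side', array([339.4, 309.9]), array([36, 76,  8,  9, 53], dtype=int32), array([ 0.516 , -0.2114])) ('top', array([394.2, 260.5]), array([51, 48,  7,  6, 33], dtype=int32), array([ 0.5209, -0.2088]))
```

Distances agree: plunger to pin is 63 mm (given 62), plunger to vent 62 mm (62), pin to vent 84 mm (84). I'll close the fingers, go above the cap and do the first guarded stroke.

```bash
cat >>h.py <<'E'
C=np.array([.5695,-.171]); R=np.array([[1,0,0],[0,-1,0],[0,0,-1.]])
def at(z): return [*C,z]
def st(s):
    o=telemetry.get_obs(); print(s,round(o["t"],2),o["tool_pos"].round(4) if hasattr(o["tool_pos"],"round") else o["tool_pos"],np.round(o["contact_force"],1),round(o["opening"],4))
E
python3 - <<'E'
from h import *
r.grasp(20); st("closed")
r.goto(at(.2),R); st("above")
r.servo_line(at(.132),feed=.1); st("near")
print(r.servo_line(at(.112),feed=.02,guard=2.)); st("contact")
g=get_image("side"); cv2.imwrite("pics/s1.png",cv2.resize(g["color"][200:340,270:430,::-1],None,fx=4,fy=4))
E
```

```text
closed 0.97 [0.2312 0.5265 0.2313] [-0.  -0.3  0. ] 0.0001
above 3.7 [ 0.5697 -0.1701  0.2001] [-0.5 -0.7 -0.1] -0.0002
near 4.53 [ 0.5699 -0.1711  0.1326] [-0.  -0.1  0.4] 0.0001
True
contact 5.11 [ 0.5696 -0.1711  0.1227] [ 0.9 -0.7  3.7] 0.0001
```

View pics/s1.png

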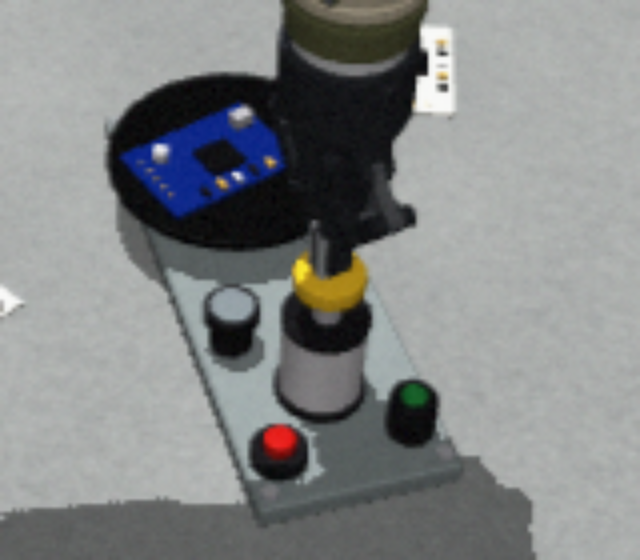

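The crop shows the fingertips resting on the yellow cap at about (330,270). They are clear of the pin (415,395), the vent (280,440) and the loupe (232,315). Contact came at z = 0.123, as expected. Stroking now.

```bash
python3 - <<'E'
from h import *
for i in range(3):
    print(r.servo_line(at(.102),feed=.05,guard=28.)); r.hold(.15); st("down")
    r.servo_line(at(.127),feed=.05); r.hold(.25); st("up")
g=get_image("side"); cv2.imwrite("pics/s2.png",cv2.resize(g["color"][200:340,270:430,::-1],None,fx=4,fy=4))
E
```

```text
False
down 5.87 [ 0.5697 -0.1711  0.1028] [-0.8  0.4  6.5] 0.0
up 6.77 [ 0.5692 -0.1709  0.1265] [ 0.   1.  -0.3] 0.0
False
down 7.57 [ 0.5699 -0.1712  0.1027] [-1.5  0.9  7. ] -0.0002
up 8.47 [ 0.5692 -0.1709  0.1265] [-0.9  0.2  0.4] 0.0001
False
down 9.27 [ 0.5699 -0.1712  0.1028] [-0.6  0.4  6.1] -0.0002
up 10.17 [ 0.5692 -0.1708  0.1265] [ 0.1 -0.4  0.1] 0.0002
```

View pics/s2.png

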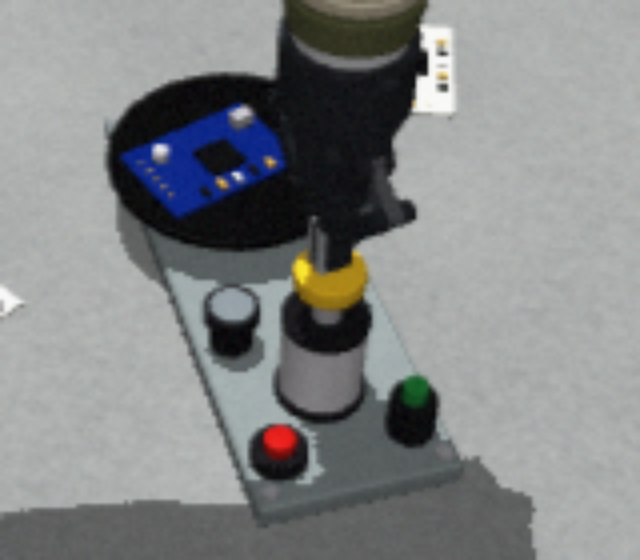

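The pin at (416,390) has risen, but less than three full strokes would give. The bottom force of about 6.5 N and z = 0.1027 mean the strokes are short. I'll press deeper until the stop shows in the force.

```bash
python3 - <<'E'
from h import *
for i in range(4):
    print(r.servo_line(at(.098),feed=.04,guard=24.)); r.hold(.2); st("down")
    r.servo_line(at(.130),feed=.06); r.hold(.25); st("up")
    g=get_image("side"); print(blob(g,"side","green"))
cv2.imwrite("pics/s3.png",cv2.resize(g["color"][200:340,270:430,::-1],None,fx=4,fy=4))
E
```

```text
True
down 11.07 [ 0.5699 -0.1712  0.1022] [-1.7  0.2  7.2] 0.0005
up 11.94 [ 0.5692 -0.1709  0.1295] [0.9 0.7 0.2] -0.0002
(array([373.47619048, 296.97619048]), array([71, 63,  6,  9, 42], dtype=int32))
True
down 12.91 [ 0.5699 -0.1712  0.1023] [-1.4  1.9  7. ] -0.0001
up 13.78 [ 0.5692 -0.1709  0.1295] [-0.3 -0.3  0.2] -0.0001
(array([373.56097561, 296.3902439 ]), array([71, 63,  6,  8, 41], dtype=int32))
True
down 14.77 [ 0.5701 -0.1712  0.1024] [-2.4  0.9  6.3] 0.0
up 15.64 [ 0.5691 -0.1708  0.1295] [1.1 0.4 1. ] -0.0
(array([373.625, 295.775]), array([71, 62,  6,  8, 40], dtype=int32))
True
down 16.62 [ 0.57   -0.1712  0.1026] [-0.6  0.7  6. ] -0.0001
up 17.5 [ 0.5691 -0.1709  0.1294] [ 0.1 -0.   0.4] 0.0002
(array([373.56097561, 295.73170732]), array([71, 62,  6,  8, 41], dtype=int32))
```

View pics/s3.png

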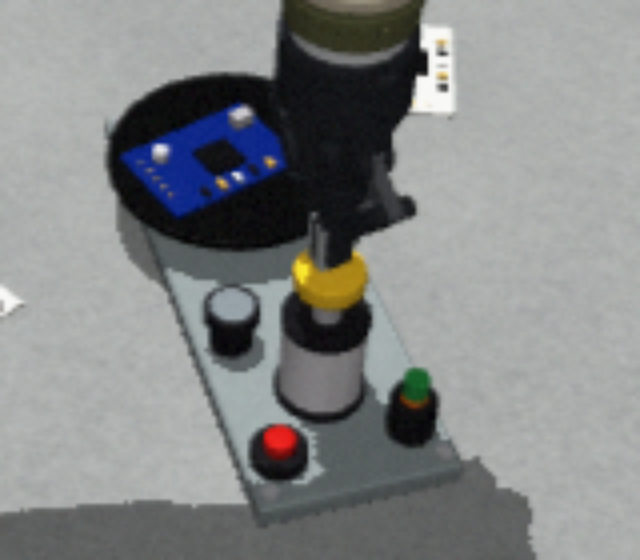

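The orange band now shows at (414,400). I'll do a few more strokes (harmless) to confirm the stiffening and that the pin has stopped rising.

```bash
python3 - <<'E'
from h import *
for i in range(3):
    print(r.servo_line(at(.0985),feed=.03,guard=32.)); st("down0"); r.hold(.2); st("down")
    r.servo_line(at(.130),feed=.06); r.hold(.25); st("up")
    g=get_image("side"); print(blob(g,"side","green"))
r.servo_line(at(.2),feed=.15); st("clear"); r.hold(.3)
G={n:get_image(n) for n in WIN}; b={n:blob(G[n],n,"green")[0] for n in G}; print(b,blob(G["side"],"side","yellow"))
# predicted pixel of pin top for pin travel s, axis from first measurement
for s in(0,.012,.0145,.016):
    p=P(G["side"])@[.6030,-.2246,.050+s,1]; print(s,(p[:2]/p[2]).round(2))
cv2.imwrite("pics/s4.png",cv2.resize(G["side"]["color"][240:330,310:410,::-1],None,fx=6,fy=6,interpolation=cv2.INTER_CUBIC))
E
```

```text
False
down0 18.75 [ 0.5699 -0.1712  0.1019] [-6.7  2.5 21.2] 0.0002
down 18.95 [ 0.5699 -0.1711  0.1019] [-6.2  1.8 21.4] -0.0001
up 19.88 [ 0.5692 -0.1708  0.1294] [-0.   0.2 -0.1] -0.0003
(array([373.625, 295.775]), array([71, 62,  6,  8, 40], dtype=int32))
False
down0 21.12 [ 0.5699 -0.1712  0.1019] [-5.6  2.  21.4] 0.0002
down 21.32 [ 0.5699 -0.1712  0.1019] [-7.4  2.6 22.2] -0.0002
up 22.25 [ 0.5692 -0.1709  0.1294] [0.1 0.6 0.4] -0.0002
(array([373.625, 295.775]), array([71, 62,  6,  8, 40], dtype=int32))
False
down0 23.5 [ 0.5699 -0.1712  0.1019] [-7.2  2.1 21.3] -0.0
down 23.7 [ 0.5699 -0.1712  0.1019] [-6.8  3.  22.2] 0.0001
up 24.62 [ 0.5692 -0.1709  0.1294] [ 0.7 -0.2  0.6] -0.0002
(array([373.625, 295.775]), array([71, 62,  6,  8, 40], dtype=int32))
clear 25.29 [ 0.5693 -0.1709  0.1995] [ 0.  -0.4 -0.5] -0.0005Traceback (most recent call last):
  File "<stdin>", line 7, in <module>
  File "h.py", line 7, in blob
    k,_,s,ce=cv2.connectedComponentsWithStats(m); i=1+s[1:,4].argmax(); return ce[i]+[x0,y0],s[i]
                                                      ~~~~~~~~~~~~~~^^
ValueError: attempt to get argmax of an empty sequence
```

```bash
python3 - <<'E'
from h import *
g=get_image("side"); print(blob(g,"side","green"),blob(g,"side","yellow"))
for s in(.0005,.012,.0145,.016):
    p=P(g)@[.6030,-.2246,.050+s,1]; print(s,(p[:2]/p[2]).round(2))
st("now"); cv2.imwrite("pics/s4.png",cv2.resize(g["color"][240:330,310:410,::-1],None,fx=6,fy=6,interpolation=cv2.INTER_CUBIC))
E
```

```text
(array([373.56097561, 295.73170732]), array([71, 62,  6,  8, 41], dtype=int32)) (array([352.08786611, 268.49790795]), array([ 43,  31,  19,  16, 239], dtype=int32))
0.0005 [374.24 298.01]
0.012 [374.7  294.83]
0.0145 [374.8  294.14]
0.016 [374.86 293.72]
now 25.74 [ 0.5693 -0.1709  0.1996] [ 0.4  0.7 -1.2] -0.0003
```

View pics/s4.png

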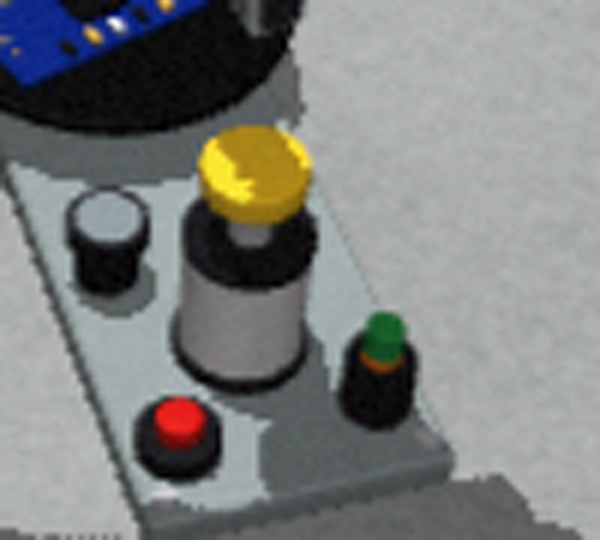

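The pin stands out at (385,335) with its orange band below it at (383,362). It did not rise further over three strokes to the hard stop at about 22 N. The plunger is back at its starting pixel (352,268.5), and the vent, loupe and board are undisturbed.

```bash
python3 -c "
from workcell import r
print(r.sign_off())"
```

```text
the job is handed in; nothing more can be done
None
```

I pumped the plunger 10 times until the indicator pin stood fully out with its orange band showing, left the plunger up with the arm clear, and handed the job in at about 26 s of the 48 s allowed.

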